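# Draw relays from a chute feeder onto the bench scale

### The arm

A 6-joint arm with a two-finger parallel gripper is mounted at the origin on the work surface. World frame = base frame: x ahead of the robot, y to its left, z up, the work surface at z = 0. Lengths are in m, angles in rad, forces in N, time in s.
With the tool pointing down it reaches from about 0.35 to 0.975 m from the base axis. Payload 17.4 kg.
Tool frame: the origin (TCP) lies at the very end of the fingers, on their centre line; the grasp point (between the pads) lies 19 mm behind it (r.grip_point_offset is the distance from the TCP to the grasp point, in m); z points along the fingers, y is the line along which they close (so a half turn about z gives the same grasp; the last joint's range is limited). The gripper opens to 85 mm and grips with 20 to 120 N. Pads are 22 mm wide; open, the fingers measure 114 mm over their backs; the gripper's body (76 mm by 85 mm) begins 54 mm behind the grasp point. The pads swing forward as they close: fully open they stand 13 mm farther back than shut.
Start: joints at [1.216, 0.116, 1.442, -0, 1.584, -0.038], TCP at [0.21, 0.641, 0.231] pointing down, gripper open.
Joint ranges: [-2.83, 2.83], [-0.83, 2.19], [0.07, 2.5], [-1.14, 4.28], [0.01, 3], [-2.97, 2.97]. Speed limits (rad/s): [1.89, 1.89, 2.22, 3.14, 3.14, 3.14].

### API

Orientations are given as a unit quaternion [w, x, y, z].
In Python, from station import r gives the robot as it stands.
- The arm moves only by the tool jog_arm, never from a script. Its argument "targets" is a list of rows, each a list of 7 numbers: the opening, from 0 (shut) to 1 (fully open), then the shift along the tool's x, y, z in m, then the turn, a rotation vector about the tool's x, y, z in degrees. A call has 1 to 8 rows; each row is the pose to reach, as a shift and turn from the pose commanded when the call began, along the tool's axes at that moment; what a row does not reach only later rows make up. A row lasts 1/12 s, in which the tool goes at most 41.7 mm and 7.16 degrees, less where a joint would pass 70% of its speed; a pose out of reach is approached as far as the arm can. A call with a gripper value outside its range is refused whole. The fingers move at their own pace and stop on an object; "grip_force" is the grip in N (left out, the last holds). Time passes only in rows, so rows that repeat a pose let the fingers close. It gives the time, the measured TCP pose, the force, the opening and the grip force at its end, in the units of the state.
- r.get_obs(): the state, without advancing time (a new reading comes with each control period).
- r.capture(name): name is "scene" or "top"; returns a dict with "pixels" (384x512x3 uint8, red, green, blue), "mtx" (3x3 intrinsics, pixels), "k1" (the pictures are not rectified: a ray, as slopes to the right and down, at radius r is drawn at 1 + k1 r^2 times it, then the intrinsics apply), "origin" and "orientation" of the camera in the world. Camera axes: x right, y down, z forward; pixel columns grow to the right and rows downward; lengths in m; the calibration is good to about 2 mm. A picture is of the moment at which its call begins. There is no depth.
- r.sign_off(): hands the job in; it is judged then, once.
Trained networks look in a picture, given as the dict that the camera call returned (one of the last four; its "shot" number tells which), for a name from the list of things; names that differ only in an ending like _2 or _b are one class to them, and where a whole thing is asked for, a point or a joint stands for the part that bears it (a point fixed in the world has none). Each returns a list of dicts, best first, with "score" (0 to 1); they miss things now and then, are a little off and sometimes report something else, mostly with a low value. They report only what shows in the picture. A call takes as long as a camera call. They do not tell look-alikes from the thing itself.
- r.trace(picture, name): "region" (384x512 bool, what is visible of it) and "pixel" ([row, column] in pixels, amid what is visible of it).
The state is a dict: "clock": time; "joint_positions": joint angles; "joint_vel": joint speeds; "tau": joint torques, N m; "position": TCP position; "eef_rot": TCP orientation; "force": force on the tool from outside, world axes, zero at the start; "wrist_torque": the same for the moment, N m; "gripper_width": finger opening in m; "grasp_force": force on a finger pad.
Only numpy, scipy, OpenCV 4.12 (cv2) and the standard library are available. Lean on these libraries where they do the work, as an engineer would, in place of code of your own. Each camera call takes 0.05 s, during which the arm holds its last target. There are 200 camera calls.

### The job

Pick up the grey catch tray by its block handle and hold it under the mouth of the sloping chute, raising the gate by its two feet with the tray's rim so that all four relays slide off the chute into the tray while you hold it. Lower the tray so that the gate drops shut, then set the tray with the four relays level in the middle of the scale's pan and let go. Leave the caliper, phone, bottle and pot where they are.

Things in the scene. Friction and masses are not known exactly. Their poses are not given: they have to be found in the camera images.
- tray: grey open tray, 130 (its x) x 100 (its y) x 55 mm high, walls 3 mm. Origin: centre of the underside. A block handle sticks out 45 mm from the middle of its +y wall; z is up. Weighs about 140 g.
- tray_grip (a point): middle of the tray's block handle, at (0, 78, 40) mm in the tray's frame. The handle is 18 mm wide along the tray's x, 24 mm high (28 to 52 mm over the underside) and reaches from y = 50 to y = 95 mm.
- feeder: fixed chute feeder. Origin: on the table under the chute's lip. The chute (26 mm wide inside) rises at 42 degrees to its +x; relays leave to -x. Stand and base from x = 65 mm on. A counter unit hangs beside the mouth: x -105 to 35, y 38 to 60, z 206 to 306 mm; it blocks a gripper upright over a handle on that side, one leaning back to +y by about 35 degrees clears it.
- lip (a point): lower end of the chute's floor, where the relays slide off, 225 mm over the table. Same axes as the feeder.
- gate (a joint): how far the chute's gate is raised (m): 0 shut, 0.055 at most. It slides straight up and drops by its own weight (120 g). A relay gets out at about 0.025; 0.036 lets them run freely.
- gate_feet (a point): middle between the gate's two feet, at their undersides (141 mm over the table when shut), 7 mm to the -x side of the lip; feeder's axes. Each foot is a bar 12 mm wide (x), from 28 to 62 mm off the middle in y, on a 6 mm leg. The tray, its y along the feeder's, takes them on its two 130 mm walls; with its middle about 35 mm to the -x side of the lip it catches the relays.
- relay1: black relay block 28 x 20 x 16 mm, 18 g, standing in line in the chute behind the gate (relay1 lowest). Origin: centre of its underside; x along the 28 mm.
- relay2: black relay block 28 x 20 x 16 mm, 18 g, standing in line in the chute behind the gate (relay1 lowest). Origin: centre of its underside; x along the 28 mm.
- relay3: black relay block 28 x 20 x 16 mm, 18 g, standing in line in the chute behind the gate (relay1 lowest). Origin: centre of its underside; x along the 28 mm.
- relay4: black relay block 28 x 20 x 16 mm, 18 g, standing in line in the chute behind the gate (relay1 lowest). Origin: centre of its underside; x along the 28 mm.
- scale: fixed white bench scale 200 x 180 mm with a steel pan 165 x 160 mm on top. Origin on the table.
- pan (a point): centre of the pan's top face, 40 mm over the table.
- caliper: digital caliper lying flat, 190 mm long, up to 15 mm high. A bystander; origin at the middle of its underside.
- phone: black phone lying flat, 148 x 70 x 9 mm. A bystander; origin at the middle of its underside.
- bottle: small white bottle, 40 mm across, 95 mm high. A bystander; origin at the middle of its underside.
- pot: small black open pot, 56 mm across, 60 mm high. A bystander; origin at the middle of its underside.
Mind the look-alikes: they are no part of the job. What is shaped like the tray but pink is not meant.

How it is judged:
On the way, in this order (a step that is already met when the one before it is completed fails the run):
1. the tray, held by the fingers clear of the table, lifts the gate with its rim (gate up more than 12 mm) (value of joint gate above 0.012 m and contact force between tray and gate above 0.2 N and height (world z) of tray above 0.05 m and contact force between the fingers and tray above 0.5 N).
2. all four relays are in the tray while the fingers hold it clear of the table (x of relay1 in the frame of tray between -0.064 and 0.064 m and y of relay1 in the frame of tray between -0.049 and 0.049 m and z of relay1 in the frame of tray between -0.002 and 0.052 m and x of relay2 in the frame of tray between -0.064 and 0.064 m and y of relay2 in the frame of tray between -0.049 and 0.049 m and z of relay2 in the frame of tray between -0.002 and 0.052 m and x of relay3 in the frame of tray between -0.064 and 0.064 m and y of relay3 in the frame of tray between -0.049 and 0.049 m and z of relay3 in the frame of tray between -0.002 and 0.052 m and x of relay4 in the frame of tray between -0.064 and 0.064 m and y of relay4 in the frame of tray between -0.049 and 0.049 m and z of relay4 in the frame of tray between -0.002 and 0.052 m and height (world z) of tray above 0.05 m and contact force between the fingers and tray above 0.5 N), for 0.2 s.
At the end, for the whole second after the job is handed in: The tray stands level (within 3.4 degrees) and at rest on the scale's pan, its middle within 30 mm of the pan's middle, with all four relays inside it; the gate is shut (less than 4 mm up) (x of relay1 in the frame of tray between -0.064 and 0.064 m and y of relay1 in the frame of tray between -0.049 and 0.049 m and z of relay1 in the frame of tray between -0.002 and 0.052 m and x of relay2 in the frame of tray between -0.064 and 0.064 m and y of relay2 in the frame of tray between -0.049 and 0.049 m and z of relay2 in the frame of tray between -0.002 and 0.052 m and x of relay3 in the frame of tray between -0.064 and 0.064 m and y of relay3 in the frame of tray between -0.049 and 0.049 m and z of relay3 in the frame of tray between -0.002 and 0.052 m and x of relay4 in the frame of tray between -0.064 and 0.064 m and y of relay4 in the frame of tray between -0.049 and 0.049 m and z of relay4 in the frame of tray between -0.002 and 0.052 m and horizontal distance between tray and pan below 0.03 m and z of tray in the frame of pan between -0.004 and 0.006 m and angle between tray's own z axis and vertical below 0.06 rad and linear speed of tray below 0.02 m/s and value of joint gate below 0.004 m); the robot touches nothing.
It fails at once if a bystander (caliper) is moved more than 30 mm (distance of caliper from where it was at the start of the episode above 0.03 m).
It fails at once if a bystander (phone) is moved more than 30 mm (distance of phone from where it was at the start of the episode above 0.03 m).
It fails at once if a bystander (bottle) is moved more than 30 mm (distance of bottle from where it was at the start of the episode above 0.03 m).
It fails at once if a bystander (pot) is moved more than 30 mm (distance of pot from where it was at the start of the episode above 0.03 m).
It also fails if it takes over 56 s, if anything falls off the work surface, if the arm or the gripper's body presses on something with over 40 N, if the wrist force passes 120 N, or if a joint passes its speed limit or range.

## Working session

There is one attempt and no reset: what is moved stays moved. The work goes in short steps, Python scripts to look and compute and a tool call to move; the robot and the scene stay as the last step left them, time stands still between calls to the robot, and variables do not carry over. Pictures are saved under pics/ and viewed, at most 10 in all, crops included, and the job is handed in when it is done.

Besides the shell and the picture viewer there is one more tool, called after "Emit:" in YAML: its name, and indented under it one key for each argument. jog_arm: Moves the arm, as the interface text tells. Its arguments: {"type":"object","properties":{"targets":{"type":"array"},"grip_force":{"type":"number"}},"required":["targets"]}

```bash
mkdir -p pics; cat > h.py <<'E'
import numpy as np, cv2
from scipy.spatial.transform import Rotation as R
from station import r
def rot(q): return R.from_quat([q[1],q[2],q[3],q[0]])
def cam(p):
    o=p["orientation"]; o=np.array(o)
    return np.array(p["origin"]), (rot(o).as_matrix() if o.size==4 else o)
def ray(p,row,col):
    K=np.array(p["mtx"]); k=p["k1"]
    d=np.array([(col-K[0,2])/K[0,0],(row-K[1,2])/K[1,1]]); u=d.copy()
    for _ in range(30): u=d/(1+k*(u@u))
    o,M=cam(p); return o, M@np.array([u[0],u[1],1])
def onz(p,row,col,z):
    o,d=ray(p,row,col); return o+d*(z-o[2])/d[2]
def proj(p,X):
    o,M=cam(p); c=(np.atleast_2d(X)-o)@M; u=c[:,:2]/c[:,2:]
    u=u*(1+p["k1"]*(u**2).sum(1,keepdims=True)); K=np.array(p["mtx"])
    return np.c_[u[:,1]*K[1,1]+K[1,2],u[:,0]*K[0,0]+K[0,2]]
def save(p,n,f=1.5): cv2.imwrite("pics/"+n,cv2.resize(p["pixels"][:,:,::-1],None,fx=f,fy=f,interpolation=cv2.INTER_CUBIC))
E
python3 - <<'E'
from h import *
for c in("top","scene"):
    p=r.capture(c); save(p,c+"0.png")
    print(c,p["origin"],p["orientation"],p["mtx"],p["k1"])
    for n in("tray","feeder","scale","relay1","gate","caliper","phone","bottle","pot"):
        for d in r.trace(p,n)[:3]: print(n,round(d["score"],2),np.round(d["pixel"]),d["region"].sum(),np.round(onz(p,*d["pixel"],0.03),3))
print(r.get_obs())
E
```

```text
top [ 0.3767577  -0.01926765  1.35591452] [ 0.07415613 -0.69929425  0.70853826 -0.05883834] [[476.92581088   0.         253.66812675]
 [  0.         476.92581088 192.20271096]
 [  0.           0.           1.        ]] -0.12294965501993611
tray 0.76 [142. 172.] 1808 [0.784 0.246 0.03 ]
tray 0.63 [214. 270.] 1818 [ 0.566 -0.036  0.03 ]
feeder 0.66 [260. 190.] 4524 [0.44  0.187 0.03 ]
scale 0.57 [222. 371.] 4420 [ 0.54 -0.32  0.03]
scale 0.44 [225. 174.] 48 [0.54  0.233 0.03 ]
relay1 0.58 [246. 171.] 109 [0.48 0.24 0.03]
relay1 0.57 [219. 173.] 73 [0.556 0.237 0.03 ]
relay1 0.51 [226. 177.] 57 [0.537 0.226 0.03 ]
gate 0.65 [213. 170.] 213 [0.573 0.245 0.03 ]
caliper 0.57 [135. 236.] 590 [0.8   0.057 0.03 ]
phone 0.79 [144. 334.] 1105 [ 0.768 -0.227  0.03 ]
bottle 0.58 [275. 244.] 167 [0.399 0.038 0.03 ]
pot 0.81 [278. 334.] 328 [ 0.386 -0.21   0.03 ]
pot 0.34 [214. 270.] 1923 [ 0.566 -0.037  0.03 ]
scene [ 1.24304365 -0.28569529  1.18713713] [-0.25770807  0.78291786  0.53900335 -0.17349803] [[405.34950863   0.         254.32531757]
 [  0.         405.34950863 191.33261366]
 [  0.      
[... 817 characters left out ...]

{'clock': 1.0, 'joint_positions': array([ 1.21622249e+00,  1.15932238e-01,  1.44159813e+00, -3.80981203e-05,
        1.58399681e+00, -3.78060294e-02]), 'joint_vel': array([ 0.00028612, -0.00095625,  0.0001497 ,  0.00128282, -0.00038421,
        0.00019592]), 'tau': array([-1.66314214e-03, -7.31798673e+01, -6.32631397e+01, -2.36711003e-04,
        9.02262218e-04,  4.17422640e-06]), 'position': array([0.21028333, 0.64140972, 0.23135001]), 'eef_rot': array([2.50637983e-05, 1.57722794e-01, 9.87483427e-01, 2.83972965e-05]), 'force': array([-0.2262118 , -0.02880682, -0.07098966]), 'wrist_torque': array([0.02407702, 0.04760758, 0.06767673]), 'grasp_force': 0.0, 'gripper_width': 0.0856325759940191}
```

View pics/top0.png

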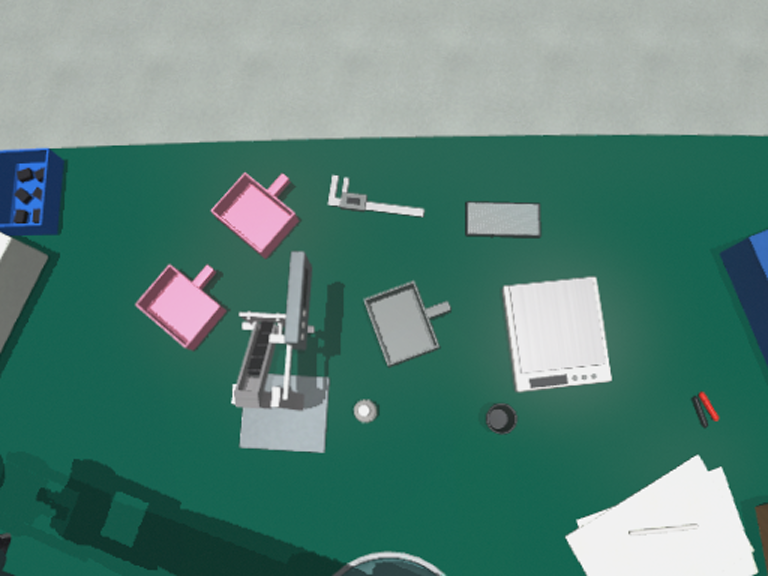

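View pics/scene0.png

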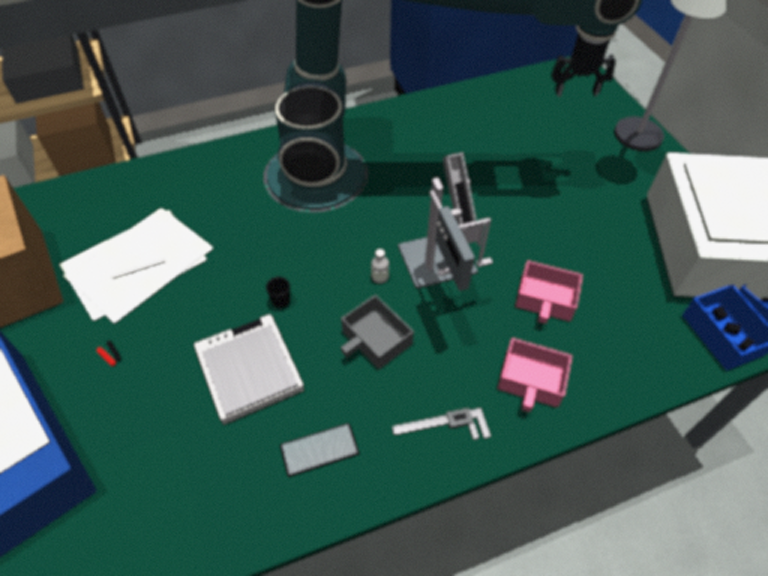

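Top view: the grey tray is at about (402,322), with its handle to the right at (445,309). The feeder is at (270,340) with its mouth upward, the counter box at (298,295) and the scale at (557,333). The pink trays are the look-alikes. Next I'll fit the poses.

```bash
cat > fit.py <<'E'
from h import *
from scipy.optimize import minimize
def box(x0,x1,y0,y1,z0,z1): return np.array([[x,y,z] for x in(x0,x1) for y in(y0,y1) for z in(z0,z1)])
TRAY=[box(-.065,.065,-.05,.05,0,.055),box(-.009,.009,.05,.095,.028,.052)]
SCALE=[box(-.1,.1,-.09,.09,0,.036)]
def place(B,q): return B@R.from_euler("z",q[2]).as_matrix().T+[q[0],q[1],q[3] if len(q)>3 else 0]
S=4
def sil(p,boxes,q):
    m=np.zeros((384*S,512*S),np.uint8)
    for B in boxes:
        uv=proj(p,place(B,q))[:,::-1]
        cv2.fillConvexPoly(m,cv2.convexHull(np.round((uv+.5)*S).astype(np.int32)),1)
    return cv2.resize(m.astype(np.float32),(512,384),interpolation=cv2.INTER_AREA)
def fit(ps,masks,boxes,q0,yaws):
    f=lambda q:sum(np.abs(sil(p,boxes,q)-m).sum() for p,m in zip(ps,masks))
    best=[minimize(f,[*q0,y],method="Nelder-Mead",options=dict(initial_simplex=[[*q0,y],[q0[0]+.015,q0[1],y],[q0[0],q0[1]+.015,y],[*q0,y+.2]],xatol=1e-4,fatol=.5,maxiter=300)) for y in yaws]
    b=min(best,key=lambda b:b.fun); return b.x,b.fun,sum(m.sum() for m in masks)
def best(p,n,xy):
    return min(r.trace(p,n),key=lambda d:np.linalg.norm(onz(p,*d["pixel"],.03)[:2]-xy))["region"].astype(np.float32)
E
python3 - <<'E'
from fit import *
ps=[r.capture("top"),r.capture("scene")]
t=fit(ps,[best(p,"tray",[.56,-.035]) for p in ps],TRAY,[.56,-.035],np.arange(4)*np.pi/2-1.3); print("tray",t)
s=fit(ps,[best(p,"scale",[.55,-.325]) for p in ps],SCALE,[.55,-.325],[1.4,1.7]); print("scale",s)
a=ps[0]["pixels"][155:275,140:220]; b=ps[1]["pixels"][95:200,260:340]
c=ps[0]["pixels"][180:265,325:415]
A=cv2.resize(a,None,fx=5,fy=5,interpolation=cv2.INTER_CUBIC);B=cv2.resize(b,None,fx=5,fy=5,interpolation=cv2.INTER_CUBIC)
o=np.zeros((600,800,3),np.uint8);o[:600,:400]=A;o[:525,400:]=B
cv2.imwrite("pics/feed.png",o[:,:,::-1])
img=[]
for p,(r0,c0) in zip(ps,((170,230),(170,220))):
    im=cv2.resize(p["pixels"],None,fx=5,fy=5,interpolation=cv2.INTER_CUBIC)
    for BX in TRAY:
        uv=proj(p,place(BX,t[0]))[:,::-1]
        for u in uv: cv2.circle(im,tuple(int(v) for v in np.round((u+.5)*5)),3,(255,0,0),-1)
    img.append(im[r0*5:r0*5+400,c0*5:c0*5+400])
o=np.hstack(img)
cv2.imwrite("pics/tray.png",o[:,:,::-1])
C=cv2.resize(c,None,fx=6.5,fy=6.5,interpolation=cv2.INTER_CUBIC);cv2.imwrite("pics/scale.png",C[:,:,::-1])
E
```

```text
tray (array([ 0.56086614, -0.0280565 ,  3.48307738]), np.float64(182.1875), np.float32(3257.0))Traceback (most recent call last):
  File "<stdin>", line 4, in <module>
  File "fit.py", line 19, in best
    return min(r.trace(p,n),key=lambda d:np.linalg.norm(onz(p,*d["pixel"],.03)[:2]-xy))["region"].astype(np.float32)
           ~~~^^^^^^^^^^^^^^^^^^^^^^^^^^^^^^^^^^^^^^^^^^^^^^^^^^^^^^^^^^^^^^^^^^^^^^^^^
ValueError: min() iterable argument is empty
```

```bash
cat > m.py <<'E'
from fit import *
def get(c,n,xy):
    for _ in range(4):
        p=r.capture(c)
        if any(np.linalg.norm(onz(p,*d["pixel"],.03)[:2]-xy)<.06 for d in r.trace(p,n)): return p,best(p,n,xy)
    raise SystemExit("miss "+n)
E
cat > a.py <<'E'
from m import *
g=[get(c,"scale",[.55,-.325]) for c in("top","scene")]; ps=[x[0] for x in g]
print("scale",fit(ps,[x[1] for x in g],SCALE,[.55,-.325],[1.4,1.7,-.1,.1]))
t=[[0.56087,-0.02806,3.48308]]
a=ps[0]["pixels"][155:275,140:220]; b=ps[1]["pixels"][95:200,260:340]
c=ps[0]["pixels"][180:265,325:415]
A=cv2.resize(a,None,fx=5,fy=5,interpolation=cv2.INTER_CUBIC);B=cv2.resize(b,None,fx=5,fy=5,interpolation=cv2.INTER_CUBIC)
o=np.zeros((600,800,3),np.uint8);o[:600,:400]=A;o[:525,400:]=B
cv2.imwrite("pics/feed.png",o[:,:,::-1])
img=[]
for p,(r0,c0) in zip(ps,((170,230),(170,220))):
    im=cv2.resize(p["pixels"],None,fx=5,fy=5,interpolation=cv2.INTER_CUBIC)
    for BX in TRAY:
        uv=proj(p,place(BX,t[0]))[:,::-1]
        for u in uv: cv2.circle(im,tuple(int(v) for v in np.round((u+.5)*5)),3,(255,0,0),-1)
    img.append(im[r0*5:r0*5+400,c0*5:c0*5+400])
cv2.imwrite("pics/tray.png",np.hstack(img)[:,:,::-1])
C=cv2.resize(c,None,fx=6,fy=6,interpolation=cv2.INTER_CUBIC);cv2.imwrite("pics/scale.png",C[:,:,::-1])
E
python3 a.py
```

```text
scale (array([ 0.53980087, -0.32086647,  0.09079984]), np.float64(358.8125), np.float32(7760.0))
```

View pics/feed.png

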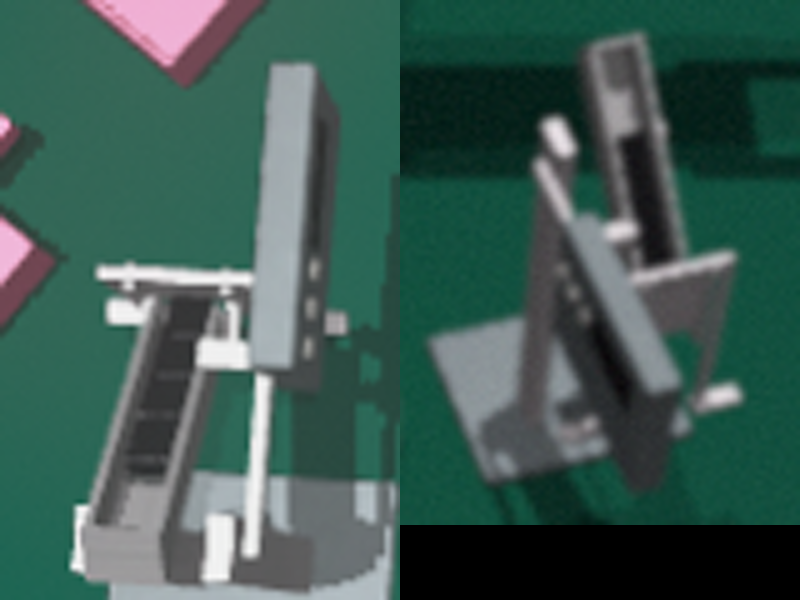

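View pics/scale.png

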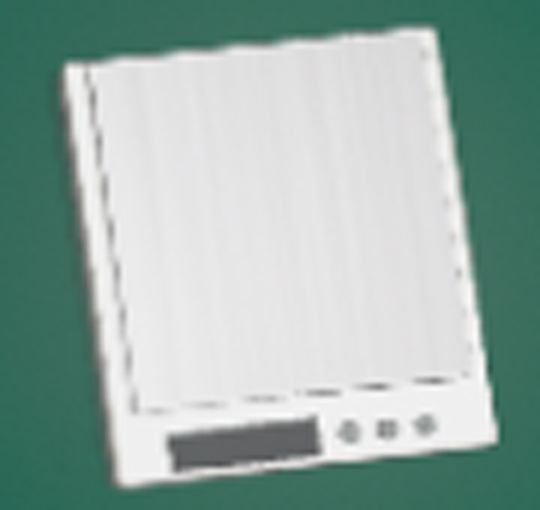

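View pics/tray.png

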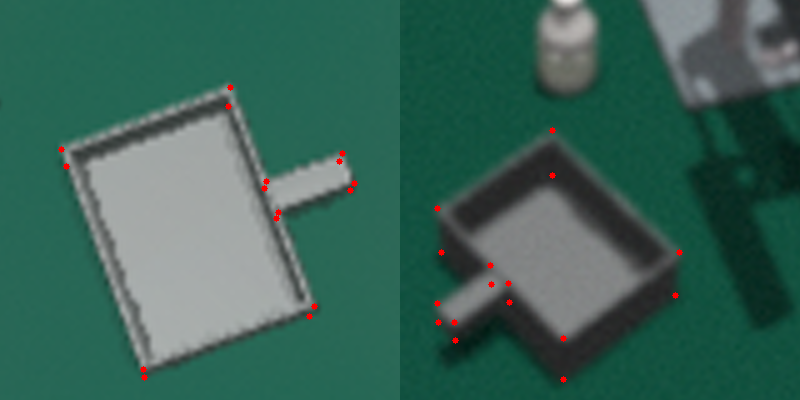

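```bash
cat > b.py <<'E'
from h import *
from scipy.optimize import least_squares
ps=[r.capture("top"),r.capture("scene")]
t=lambda x,y:((y+.5)/5-.5+155,(x+.5)/5-.5+140)
s=lambda x,y:((y+.5)/5-.5+95,(x-400+.5)/5-.5+260)
ob=[(0,t(272,65),(-.105,.038,.306)),(0,t(315,66),(-.105,.06,.306)),(0,t(292,368),(.035,.06,.306)),(0,t(250,365),(.035,.038,.306)),
(1,s(640,393),(-.105,.06,.306)),(1,s(680,378),(-.105,.038,.306)),(1,s(637,491),(-.105,.06,.206))]
W=lambda q,X:R.from_euler("z",q[2]).apply(X)+[q[0],q[1],0]
f=lambda q:np.concatenate([proj(ps[i],W(q,X))[0]-px for i,px,X in ob])
o=least_squares(f,[.52,.2,np.pi],loss="soft_l1");q=o.x
print("feeder",q.round(4),np.round(f(q).reshape(-1,2),1).tolist())
for i,X,n in((0,(-.007,.062,.141),"topfoot+"),(0,(-.007,-.062,.141),"topfoot-"),(1,(-.007,-.062,.141),"scenefoot-"),(0,(0,0,.225),"lip"),(1,(0,0,.225),"lip")):
    a=proj(ps[i],W(q,np.array(X)))[0]; print(n,((a[1]+.5-(140,260)[i])*5+400*i).round(),((a[0]+.5-(155,95)[i])*5).round())
P=[onz(ps[0],(y+.5)/6-.5+180,(x+.5)/6-.5+325,.04) for x,y in((88,65),(437,30),(472,375),(135,412))]
print("pan",np.round(P,4).tolist(),np.mean(P,0))
E
python3 b.py
```

```text
feeder [0.5351 0.1831 3.0772] [[-0.5, -0.3], [-0.3, 0.7], [0.6, 0.7], [0.7, -0.7], [-0.8, 1.2], [0.5, 0.5], [0.6, -2.0]]
topfoot+ 349.0 326.0
topfoot- 112.0 314.0
scenefoot- 734.0 394.0
lip 201.0 311.0
lip 658.0 324.0
pan [[0.6293, -0.2327, 0.04], [0.6435, -0.3992, 0.04], [0.4807, -0.4052, 0.04], [0.4668, -0.2475, 0.04]] [ 0.55507747 -0.32117365  0.04      ]
```

Tray fit is within a pixel in both views. The counter and feet match the feeder fit to a few mm. In the scale crop, the pan corners are at (88,65), (437,30), (472,375) and (135,412).

```bash
cat > plan.py <<'E'
import sys
from h import *
TR=[.56087,-.02806,3.48308]; FE=[.5351,.1831,3.0772]; PAN=[.5551,-.3212]
LEAN=np.radians(36)
def tool(tray_xy,yaw,z,back=0,gy=.080,gz=.040):
    T=R.from_euler("z",yaw).as_matrix()
    zt=T@[0,-np.sin(LEAN),-np.cos(LEAN)]; yt=-T[:,0]; M=np.c_[np.cross(yt,zt),yt,zt]
    g=T@[0,gy,gz]+[tray_xy[0],tray_xy[1],z]
    return g+zt*(.019-back),M
def row(P,M,up=0):
    o=r.get_obs(); A=rot(o["eef_rot"]).as_matrix(); d=A.T@(np.array(P)+[0,0,up]-o["position"])
    v=R.from_matrix(A.T@M).as_rotvec(degrees=True)
    print("row",d.round(4).tolist(),v.round(2).tolist(),"steps",round(np.linalg.norm(d)/.0417,1),round(np.linalg.norm(v)/7.16,1),"goal",np.round(P,3),"q",o["joint_positions"].round(2),"t",o["clock"])
E
python3 - <<'E'
from plan import *
M=rot(r.get_obs()["eef_rot"]).as_matrix()
row([.25,.55,.6],M)
P,N=tool(TR[:2],TR[2],0); print(P,N.round(3))
E
```

```text
row [-0.0662, -0.0745, -0.3687] [0.0, 0.0, 0.0] steps 9.2 0.0 goal [0.25 0.55 0.6 ] q [ 1.22  0.12  1.44 -0.    1.58 -0.04] t 1.65
[ 0.5839211  -0.09291755  0.02462868] [[-0.271  0.942 -0.197]
 [ 0.762  0.335  0.554]
 [ 0.588 -0.    -0.809]]
```

Emit:
jog_arm:
  targets:
    - [1, -0.055, -0.06, -0.31, 0, 0, 0]
    - [1, -0.055, -0.06, -0.31, 0, 0, 0]
    - [1, -0.055, -0.06, -0.31, 0, 0, 0]
    - [1, -0.055, -0.06, -0.31, 0, 0, 0]
    - [1, -0.055, -0.06, -0.31, 0, 0, 0]
    - [1, -0.055, -0.06, -0.31, 0, 0, 0]
    - [1, -0.055, -0.06, -0.31, 0, 0, 0]
    - [1, -0.055, -0.06, -0.31, 0, 0, 0]
  grip_force: 110

```text
clock: 2.32
position: [0.2438, 0.5659, 0.5457]
eef_rot: [0.001, 0.158, 0.987, 0.002]
force: [-0.5, 0.7, 0.6]
gripper_width: 0.0854
grasp_force: 0.0
```

```bash
python3 - <<'E'
from plan import *
P,N=tool(TR[:2],TR[2],0,back=.1)
row([P[0],P[1],.5],N)
E
```

```text
row [-0.5645, -0.5666, 0.044] [-16.21, 33.37, 50.55] steps 19.2 8.8 goal [ 0.604 -0.148  0.5  ] q [ 1.12  0.08  0.97 -0.    2.09 -0.13] t 2.3167
```

Emit:
jog_arm:
  targets:
    - [1, -0.565, -0.567, 0.03, -16.2, 33.4, 50.5]
    - [1, -0.565, -0.567, 0.03, -16.2, 33.4, 50.5]
    - [1, -0.565, -0.567, 0.03, -16.2, 33.4, 50.5]
    - [1, -0.565, -0.567, 0.03, -16.2, 33.4, 50.5]
    - [1, -0.565, -0.567, 0.03, -16.2, 33.4, 50.5]
    - [1, -0.565, -0.567, 0.03, -16.2, 33.4, 50.5]
    - [1, -0.565, -0.567, 0.03, -16.2, 33.4, 50.5]
    - [1, -0.565, -0.567, 0.03, -16.2, 33.4, 50.5]

```text
clock: 2.98
position: [0.3852, 0.2869, 0.5298]
eef_rot: [-0.22, 0.502, 0.822, 0.154]
force: [1.0, 0.6, 0.2]
gripper_width: 0.0853
grasp_force: 0.0
```

```bash
cat > c.py <<'E'
from plan import *
P,N=tool(TR[:2],TR[2],0,back=.1)
row([P[0],P[1],.45],N)
E
python3 c.py
```

```text
row [-0.4581, -0.0031, -0.1833] [-2.39, 4.76, 6.99] steps 11.8 1.2 goal [ 0.604 -0.148  0.45 ] q [ 0.27 -0.27  1.39  0.61  2.03  0.07] t 2.9833
```

Emit:
jog_arm:
  targets:
    - [1, -0.458, -0.003, -0.183, -2.4, 4.8, 7.0]
    - [1, -0.458, -0.003, -0.183, -2.4, 4.8, 7.0]
    - [1, -0.458, -0.003, -0.183, -2.4, 4.8, 7.0]
    - [1, -0.458, -0.003, -0.183, -2.4, 4.8, 7.0]
    - [1, -0.458, -0.003, -0.183, -2.4, 4.8, 7.0]
    - [1, -0.458, -0.003, -0.183, -2.4, 4.8, 7.0]
    - [1, -0.458, -0.003, -0.183, -2.4, 4.8, 7.0]
    - [1, -0.458, -0.003, -0.183, -2.4, 4.8, 7.0]

```text
clock: 3.65
position: [0.5326, -0.0031, 0.4767]
eef_rot: [-0.252, 0.547, 0.778, 0.177]
force: [-0.0, 0.6, 0.5]
gripper_width: 0.0855
grasp_force: 0.0
```

```bash
cat > c.py <<'E'
from plan import *
P,N=tool(TR[:2],TR[2],0,back=.1)
row(P,N)
E
python3 c.py
```

```text
row [-0.3477, 0.0176, 0.2067] [-0.11, 0.14, 0.18] steps 9.7 0.0 goal [ 0.604 -0.148  0.106] q [-0.31 -0.01  1.26  0.61  2.2  -0.37] t 3.65
```

Emit:
jog_arm:
  targets:
    - [1, -0.348, 0.018, 0.207, 0, 0.1, 0.2]
    - [1, -0.348, 0.018, 0.207, 0, 0.1, 0.2]
    - [1, -0.348, 0.018, 0.207, 0, 0.1, 0.2]
    - [1, -0.348, 0.018, 0.207, 0, 0.1, 0.2]
    - [1, -0.348, 0.018, 0.207, 0, 0.1, 0.2]
    - [1, -0.348, 0.018, 0.207, 0, 0.1, 0.2]
    - [1, -0.348, 0.018, 0.207, 0, 0.1, 0.2]
    - [1, -0.348, 0.018, 0.207, 0, 0.1, 0.2]

```text
clock: 4.32
position: [0.5909, -0.121, 0.1696]
eef_rot: [-0.253, 0.548, 0.777, 0.177]
force: [0.3, -1.5, -0.1]
gripper_width: 0.0852
grasp_force: 0.0
```

```bash
python3 c.py
```

```text
row [-0.0618, 0.0029, 0.0342] [-0.14, 0.06, 0.0] steps 1.7 0.0 goal [ 0.604 -0.148  0.106] q [-0.44  0.24  1.5   0.44  1.86 -0.76] t 4.3167
```

Go on to the standoff, then 100 mm in along the tool.

Emit:
jog_arm:
  targets:
    - [1, -0.062, 0.003, 0.034, 0, 0, 0]
    - [1, -0.062, 0.003, 0.034, 0, 0, 0]
    - [1, -0.062, 0.003, 0.034, 0, 0, 0]
    - [1, -0.062, 0.003, 0.034, 0, 0, 0]

```text
clock: 4.65
position: [0.6034, -0.1477, 0.1066]
eef_rot: [-0.254, 0.549, 0.777, 0.177]
force: [-0.3, 0.1, -0.3]
gripper_width: 0.0852
grasp_force: 0.0
```

```bash
sed -i 's/back=.1/back=0/' c.py; python3 c.py
```

```text
row [-0.0013, 0.0004, 0.1005] [-0.21, -0.08, -0.1] steps 2.4 0.0 goal [ 0.584 -0.093  0.025] q [-0.47  0.33  1.49  0.42  1.79 -0.82] t 4.65
```

Emit:
jog_arm:
  targets:
    - [1, 0, 0, 0.035, 0, 0, 0]
    - [1, 0, 0, 0.07, 0, 0, 0]
    - [1, -0.001, 0, 0.1, 0, 0, 0]
    - [1, -0.001, 0, 0.1, 0, 0, 0]
    - [0, -0.001, 0, 0.1, 0, 0, 0]
    - [0, -0.001, 0, 0.1, 0, 0, 0]
    - [0, -0.001, 0, 0.1, 0, 0, 0]
    - [0, -0.001, 0, 0.1, 0, 0, 0]

```text
clock: 5.32
position: [0.585, -0.0941, 0.0277]
eef_rot: [-0.252, 0.548, 0.778, 0.177]
force: [0.4, 0.3, 0.2]
gripper_width: 0.0388
grasp_force: 0.0
```

Emit:
jog_arm:
  targets:
    - [0, 0, 0, 0, 0, 0, 0]
    - [0, 0, 0, 0, 0, 0, 0]
    - [0, 0, 0, 0, 0, 0, 0]
    - [0, 0, 0, 0, 0, 0, 0]
    - [0, 0, 0, 0, 0, 0, 0]
    - [0, 0, 0, 0, 0, 0, 0]

```text
clock: 5.82
position: [0.5846, -0.0938, 0.0269]
eef_rot: [-0.252, 0.548, 0.777, 0.177]
force: [0.4, -3.3, 6.0]
gripper_width: 0.0163
grasp_force: 107.7
```

```bash
python3 c.py; python3 - <<'E'
from m import *
g=[get(c,"tray",[.56,-.028]) for c in("top","scene")]
ps=[x[0] for x in g]; print(fit(ps,[x[1] for x in g],TRAY,[.56,-.028],[3.48]))
save(ps[1],"grasp.png")
E
```

```text
row [-0.0005, -0.0004, 0.0024] [-0.08, 0.07, 0.01] steps 0.1 0.0 goal [ 0.584 -0.093  0.025] q [-0.41  0.33  1.64  0.44  1.63 -0.83] t 5.8167
(array([ 0.56100373, -0.02810639,  3.47121275]), np.float64(227.5), np.float32(3234.0))
```

View pics/grasp.png

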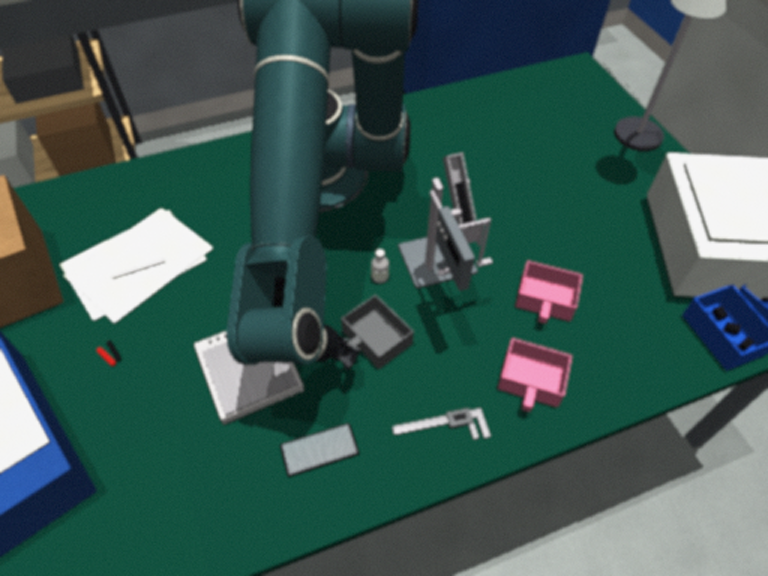

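The grasp holds: the fingers at about (345,345) px are on the grey tray's handle, and the tray has not moved. Next: lift, turn and move in front of the feeder.

```bash
cat >> plan.py <<'E'
FT=[FE[0]-.035*np.cos(FE[2]),FE[1]-.035*np.sin(FE[2])]
def tray(xy,yaw,z): return tool(xy,yaw,z,back=.0024)
E
python3 - <<'E'
from plan import *
row(*tray(TR[:2],TR[2],.06)); print(FT)
row(*tray([FT[0],.03],FE[2],.06)) 
row(*tray(FT,FE[2],.06))
E
```

```text
row [0.0348, -0.0004, -0.0486] [-0.08, 0.07, 0.01] steps 1.4 0.0 goal [ 0.584 -0.094  0.087] q [-0.41  0.33  1.64  0.44  1.63 -0.83] t 6.1167
[np.float64(0.5700274628271561), np.float64(0.18084781429326272)]
row [0.0812, -0.0, -0.0149] [-13.73, 0.08, 18.83] steps 2.0 3.3 goal [ 0.566 -0.04   0.087] q [-0.41  0.33  1.64  0.44  1.63 -0.83] t 6.1167
row [0.1963, 0.0506, 0.0684] [-13.73, 0.08, 18.83] steps 5.1 3.3 goal [0.566 0.111 0.087] q [-0.41  0.33  1.64  0.44  1.63 -0.83] t 6.1167
```

Emit:
jog_arm:
  targets:
    - [0, 0.018, 0, -0.024, 0, 0, 0]
    - [0, 0.035, 0, -0.049, 0, 0, 0]
    - [0, 0.035, 0, -0.049, 0, 0, 0]
    - [0, 0.05, 0, -0.038, -4.5, 0, 6.2]
    - [0, 0.065, 0, -0.027, -9, 0, 12.5]
    - [0, 0.081, 0, -0.015, -13.7, 0, 18.8]
    - [0, 0.081, 0, -0.015, -13.7, 0, 18.8]
    - [0, 0.081, 0, -0.015, -13.7, 0, 18.8]

```text
clock: 6.78
position: [0.5642, -0.0395, 0.0857]
eef_rot: [-0.211, 0.694, 0.651, 0.225]
force: [-0.5, -0.4, -1.5]
gripper_width: 0.0164
grasp_force: 108.0
```

```bash
python3 - <<'E'
from plan import *
from m import *
row(*tray(FT,FE[2],.06))
T0=[FT[0],.03]
g=[get(c,"tray",T0) for c in("top","scene")]
ps=[x[0] for x in g]
T=[b+[0,0,.06] for b in TRAY]
print(fit(ps,[x[1] for x in g],T,T0,[FE[2]]),T0)
E
```

```text
row [0.122, -0.0084, 0.0873] [-0.04, 0.1, -0.02] steps 3.6 0.0 goal [0.566 0.111 0.087] q [-0.4   0.06  1.83  0.59  1.5  -0.46] t 6.7833
(array([0.56762806, 0.0298059 , 3.07896895]), np.float64(274.0), np.float32(3584.0)) [np.float64(0.5700274628271561), 0.03]
```

Emit:
jog_arm:
  targets:
    - [0, 0.02, -0.001, 0.015, 0, 0, 0]
    - [0, 0.041, -0.003, 0.029, 0, 0, 0]
    - [0, 0.061, -0.004, 0.044, 0, 0, 0]
    - [0, 0.081, -0.006, 0.058, 0, 0, 0]
    - [0, 0.102, -0.007, 0.073, 0, 0, 0]
    - [0, 0.122, -0.008, 0.087, 0, 0, 0]
    - [0, 0.122, -0.008, 0.087, 0, 0, 0]
    - [0, 0.122, -0.008, 0.087, 0, 0, 0]

```text
clock: 7.75
position: [0.5666, 0.1111, 0.0866]
eef_rot: [-0.212, 0.693, 0.652, 0.224]
force: [-0.2, -0.9, -1.6]
gripper_width: 0.0163
grasp_force: 107.9
```

```bash
python3 - <<'E'
from plan import *
row(*tray(FT,FE[2],.060));row(*tray(FT,FE[2],.082));row(*tray(FT,FE[2],.128))
p,q=r.capture("top"),r.capture("scene")
print(r.get_obs()["force"])
A=cv2.resize(p["pixels"][155:275,140:220],None,fx=5,fy=5,interpolation=cv2.INTER_CUBIC);B=cv2.resize(q["pixels"][100:220,270:350],None,fx=5,fy=5,interpolation=cv2.INTER_CUBIC)
cv2.imwrite("pics/under.png",np.hstack([A,B])[:,:,::-1])
E
```

```text
row [-0.0003, -0.001, -0.0002] [-0.19, 0.08, 0.13] steps 0.0 0.0 goal [0.566 0.111 0.087] q [-0.15 -0.01  1.9   0.64  1.36 -0.27] t 7.75
row [0.0126, -0.0011, -0.018] [-0.19, 0.08, 0.13] steps 0.5 0.0 goal [0.566 0.111 0.109] q [-0.15 -0.01  1.9   0.64  1.36 -0.27] t 7.75
row [0.0396, -0.0011, -0.0553] [-0.19, 0.08, 0.13] steps 1.6 0.0 goal [0.566 0.111 0.155] q [-0.15 -0.01  1.9   0.64  1.36 -0.27] t 7.75
[-0.23545232  0.28260009 -1.82025533]
```

View pics/under.png

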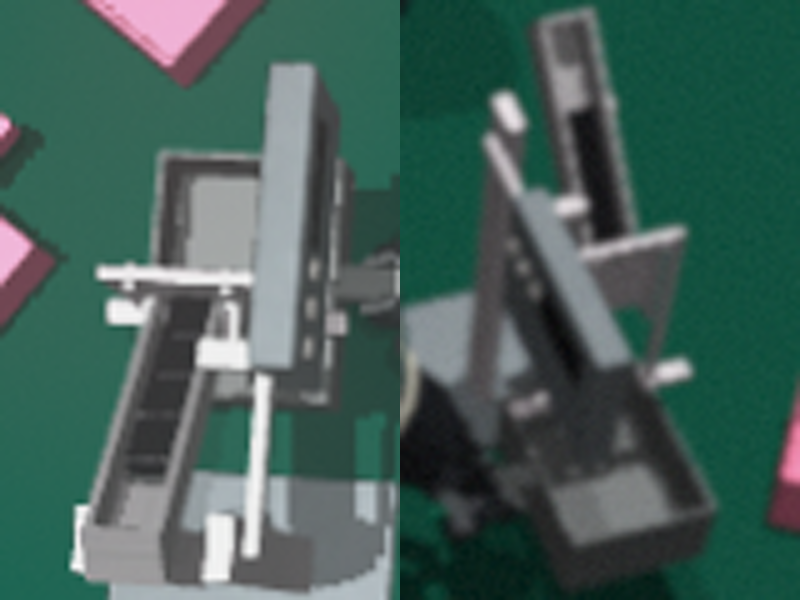

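The tray is under the mouth, with both foot bars at (650,372) and (530,403) over its long walls. Raising it now.

Emit:
jog_arm:
  targets:
    - [0, 0.005, 0, -0.007, 0, 0, 0]
    - [0, 0.01, 0, -0.014, 0, 0, 0]
    - [0, 0.014, 0, -0.02, 0, 0, 0]
    - [0, 0.019, 0, -0.026, 0, 0, 0]
    - [0, 0.024, 0, -0.034, 0, 0, 0]
    - [0, 0.03, 0, -0.042, 0, 0, 0]
    - [0, 0.035, 0, -0.049, 0, 0, 0]
    - [0, 0.04, 0, -0.055, 0, 0, 0]

```text
clock: 8.52
position: [0.5667, 0.1102, 0.1559]
eef_rot: [-0.211, 0.694, 0.651, 0.225]
force: [1.1, -0.1, -2.5]
gripper_width: 0.0165
grasp_force: 107.7
```

Emit:
jog_arm:
  targets:
    - [0, 0, 0, 0, 0, 0, 0]
    - [0, 0, 0, 0, 0, 0, 0]
    - [0, 0, 0, 0, 0, 0, 0]
    - [0, 0, 0, 0, 0, 0, 0]
    - [0, 0, 0, 0, 0, 0, 0]
    - [0, 0, 0, 0, 0, 0, 0]
    - [0, 0, 0, 0, 0, 0, 0]
    - [0, 0, 0, 0, 0, 0, 0]

```text
clock: 9.18
position: [0.5665, 0.1104, 0.1545]
eef_rot: [-0.212, 0.694, 0.651, 0.224]
force: [-1.0, 0.4, -3.8]
gripper_width: 0.0164
grasp_force: 108.3
```

```bash
python3 - <<'E'
from plan import *
row(*tray(FT,FE[2],.128))
p,q=r.capture("top"),r.capture("scene")
print(r.get_obs()["force"])
A=cv2.resize(p["pixels"][155:275,140:220],None,fx=5,fy=5,interpolation=cv2.INTER_CUBIC);B=cv2.resize(q["pixels"][100:220,270:350],None,fx=5,fy=5,interpolation=cv2.INTER_CUBIC)
cv2.imwrite("pics/up.png",np.hstack([A,B])[:,:,::-1])
E
```

```text
row [0.0003, -0.001, 0.0001] [-0.13, 0.07, 0.01] steps 0.0 0.0 goal [0.566 0.111 0.155] q [-0.15 -0.07  1.85  0.63  1.46 -0.19] t 9.1833
[-1.82385242  0.68071683 -4.15588738]
```

View pics/up.png

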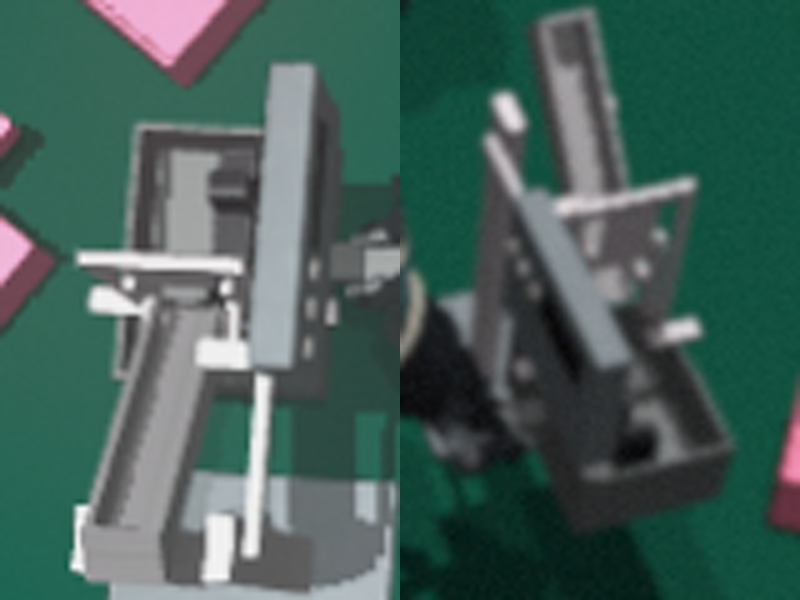

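The chute is empty, the gate is up and relays are visible in the tray at about (230,180). Lowering, then backing out.

Emit:
jog_arm:
  targets:
    - [0, -0.006, 0, 0.008, 0, 0, 0]
    - [0, -0.012, 0, 0.016, 0, 0, 0]
    - [0, -0.018, 0, 0.024, 0, 0, 0]
    - [0, -0.024, 0, 0.032, 0, 0, 0]
    - [0, -0.03, 0, 0.04, 0, 0, 0]
    - [0, -0.035, 0, 0.048, 0, 0, 0]
    - [0, -0.04, 0, 0.055, 0, 0, 0]
    - [0, -0.04, 0, 0.055, 0, 0, 0]

```text
clock: 9.95
position: [0.5658, 0.1103, 0.0844]
eef_rot: [-0.212, 0.694, 0.651, 0.224]
force: [0.1, -0.7, -1.9]
gripper_width: 0.0165
grasp_force: 108.5
```

Emit:
jog_arm:
  targets:
    - [0, -0.013, 0.001, -0.01, 0, 0, 0]
    - [0, -0.032, 0.002, -0.024, 0, 0, 0]
    - [0, -0.053, 0.004, -0.038, 0, 0, 0]
    - [0, -0.073, 0.005, -0.052, 0, 0, 0]
    - [0, -0.094, 0.007, -0.067, 0, 0, 0]
    - [0, -0.113, 0.008, -0.08, 0, 0, 0]
    - [0, -0.122, 0.008, -0.087, 0, 0, 0]
    - [0, -0.122, 0.008, -0.087, 0, 0, 0]

```text
clock: 10.62
position: [0.5654, -0.0417, 0.0857]
eef_rot: [-0.211, 0.694, 0.65, 0.225]
force: [0.9, 0.1, -2.6]
gripper_width: 0.0164
grasp_force: 108.6
```

```bash
python3 - <<'E'
from plan import *
row(*tray(PAN,FE[2],.10)); row(*tray(PAN,FE[2],.046))
p,q=r.capture("top"),r.capture("scene")
print(r.get_obs()["force"],r.get_obs()["position"])
A=cv2.resize(p["pixels"][160:280,150:310],None,fx=4,fy=4,interpolation=cv2.INTER_CUBIC)[:,:400+0]
A=cv2.resize(p["pixels"][165:285,160:300],(400,343),interpolation=cv2.INTER_CUBIC);B=cv2.resize(q["pixels"][110:240,225:355],(400,400),interpolation=cv2.INTER_CUBIC)
o=np.zeros((400,800,3),np.uint8);o[:343,:400]=A;o[:,400:]=B
cv2.imwrite("pics/out.png",o[:,:,::-1])
E
```

```text
row [-0.2594, 0.0079, -0.2382] [-0.01, 0.09, -0.06] steps 8.4 0.0 goal [ 0.551 -0.391  0.127] q [-0.41  0.07  1.83  0.59  1.5  -0.46] t 10.6167
row [-0.2911, 0.008, -0.1945] [-0.01, 0.09, -0.06] steps 8.4 0.0 goal [ 0.551 -0.391  0.073] q [-0.41  0.07  1.83  0.59  1.5  -0.46] t 10.6167
[ 0.09277607  0.11597612 -2.40619985] [ 0.56523162 -0.03964314  0.08569923]
```

View pics/out.png

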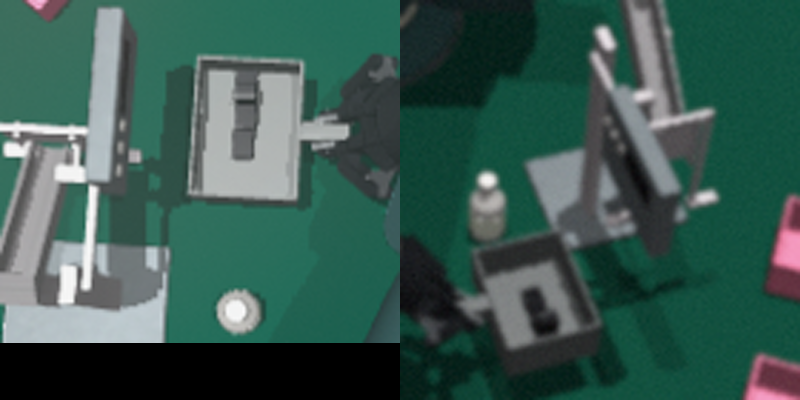

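The gate is shut and the relays lie in the tray at about (245,110) in the left half. The weight rise of 0.8 N fits four relays. On to the pan.

Emit:
jog_arm:
  targets:
    - [0, -0.008, 0, -0.008, 0, 0, 0]
    - [0, -0.022, 0.001, -0.021, 0, 0, 0]
    - [0, -0.04, 0.001, -0.037, 0, 0, 0]
    - [0, -0.06, 0.002, -0.055, 0, 0, 0]
    - [0, -0.08, 0.003, -0.073, 0, 0, 0]
    - [0, -0.1, 0.003, -0.092, 0, 0, 0]
    - [0, -0.12, 0.004, -0.11, 0, 0, 0]
    - [0, -0.14, 0.004, -0.128, 0, 0, 0]

```text
clock: 11.38
position: [0.5573, -0.2289, 0.1075]
eef_rot: [-0.211, 0.693, 0.651, 0.224]
force: [0.5, 0.8, -2.3]
gripper_width: 0.0162
grasp_force: 108.5
```

Emit:
jog_arm:
  targets:
    - [0, -0.02, 0.001, -0.018, 0, 0, 0]
    - [0, -0.04, 0.001, -0.037, 0, 0, 0]
    - [0, -0.06, 0.002, -0.055, 0, 0, 0]
    - [0, -0.08, 0.003, -0.073, 0, 0, 0]
    - [0, -0.098, 0.003, -0.09, 0, 0, 0]
    - [0, -0.111, 0.004, -0.102, 0, 0, 0]
    - [0, -0.119, 0.004, -0.11, 0, 0, 0]
    - [0, -0.119, 0.004, -0.11, 0, 0, 0]

```text
clock: 12.05
position: [0.5512, -0.3904, 0.1264]
eef_rot: [-0.211, 0.694, 0.651, 0.224]
force: [-0.5, 0.9, -2.4]
gripper_width: 0.0166
grasp_force: 108.6
```

```bash
python3 - <<'E'
from plan import *
from m import *
row(*tray(PAN,FE[2],.10)); row(*tray(PAN,FE[2],.042))
g=[get(c,"tray",[.555,-.32]) for c in("top",)]
print(fit([x[0] for x in g],[x[1] for x in g],[b+[0,0,.10] for b in TRAY],PAN,[FE[2]]),PAN)
E
```

```text
row [-0.0007, -0.0005, -0.0007] [-0.06, 0.1, -0.01] steps 0.0 0.0 goal [ 0.551 -0.391  0.127] q [-0.84  0.41  1.35  0.45  1.82 -0.76] t 12.05
row [-0.0347, -0.0005, 0.0463] [-0.06, 0.1, -0.01] steps 1.4 0.0 goal [ 0.551 -0.391  0.069] q [-0.84  0.41  1.35  0.45  1.82 -0.76] t 12.05
(array([ 0.55473785, -0.31964205,  3.08179644]), np.float64(510.25), np.float32(1884.0)) [0.5551, -0.3212]
```

Emit:
jog_arm:
  targets:
    - [0, -0.007, 0, 0.009, 0, 0, 0]
    - [0, -0.014, 0, 0.019, 0, 0, 0]
    - [0, -0.02, 0, 0.027, 0, 0, 0]
    - [0, -0.026, 0, 0.035, 0, 0, 0]
    - [0, -0.03, 0, 0.041, 0, 0, 0]
    - [0, -0.033, 0, 0.044, 0, 0, 0]
    - [0, -0.0347, 0, 0.0463, 0, 0, 0]
    - [0, -0.0347, 0, 0.0463, 0, 0, 0]

```text
clock: 12.87
position: [0.5509, -0.3899, 0.0679]
eef_rot: [-0.212, 0.694, 0.651, 0.224]
force: [-0.1, -0.2, -1.6]
gripper_width: 0.0165
grasp_force: 108.5
```

Emit:
jog_arm:
  targets:
    - [0, -0.0005, 0, 0.0008, 0, 0, 0]
    - [0, -0.0005, 0, 0.0008, 0, 0, 0]
    - [0, -0.0005, 0, 0.0008, 0, 0, 0]

```text
clock: 13.12
position: [0.5511, -0.39, 0.0679]
eef_rot: [-0.211, 0.694, 0.651, 0.224]
force: [-1.0, -1.1, -1.8]
gripper_width: 0.0166
grasp_force: 108.5
```

Emit:
jog_arm:
  targets:
    - [0, -0.0006, 0, 0.0008, 0, 0, 0]
    - [0, -0.0006, 0, 0.0008, 0, 0, 0]
    - [0, -0.0006, 0, 0.0008, 0, 0, 0]

```text
clock: 13.37
position: [0.5511, -0.39, 0.0669]
eef_rot: [-0.211, 0.694, 0.651, 0.225]
force: [0.6, -0.8, 1.1]
gripper_width: 0.0165
grasp_force: 109.0
```

Emit:
jog_arm:
  targets:
    - [0, -0.0006, 0, 0.0008, 0, 0, 0]
    - [0, -0.0006, 0, 0.0008, 0, 0, 0]
    - [0, -0.0006, 0, 0.0008, 0, 0, 0]

```text
clock: 13.62
position: [0.5511, -0.3901, 0.0668]
eef_rot: [-0.211, 0.693, 0.651, 0.225]
force: [-3.2, -2.1, 8.2]
gripper_width: 0.0163
grasp_force: 110.0
```

Firm contact with the pan. Releasing and backing off along the tool.

Emit:
jog_arm:
  targets:
    - [0.5, 0, 0, 0, 0, 0, 0]
    - [1, 0, 0, 0, 0, 0, 0]
    - [1, 0, 0, 0, 0, 0, 0]
    - [1, 0, 0, 0, 0, 0, 0]
    - [1, 0, 0, 0, 0, 0, 0]
    - [1, 0, 0, 0, 0, 0, 0]
    - [1, 0, 0, 0, 0, 0, 0]
    - [1, 0, 0, 0, 0, 0, 0]

```text
clock: 14.28
position: [0.551, -0.3899, 0.0655]
eef_rot: [-0.212, 0.694, 0.651, 0.224]
force: [0.0, -0.6, -0.2]
gripper_width: 0.0855
grasp_force: 0.0
```

Emit:
jog_arm:
  targets:
    - [1, 0, 0, -0.01, 0, 0, 0]
    - [1, 0, 0, -0.03, 0, 0, 0]
    - [1, 0, 0, -0.06, 0, 0, 0]
    - [1, 0, 0, -0.09, 0, 0, 0]
    - [1, 0, 0, -0.12, 0, 0, 0]
    - [1, 0, 0, -0.14, 0, 0, 0]
    - [1, 0, 0, -0.14, 0, 0, 0]
    - [1, 0, 0, -0.14, 0, 0, 0]

```text
clock: 14.95
position: [0.5459, -0.4728, 0.1798]
eef_rot: [-0.211, 0.694, 0.651, 0.224]
force: [-0.3, 0.6, -0.5]
gripper_width: 0.0856
grasp_force: 0.0
```

```bash
python3 - <<'E'
from m import *
g=[get(c,"tray",[.555,-.32]) for c in("top","scene")]; ps=[x[0] for x in g]
print(fit([ps[0]],[g[0][1]],[b+[0,0,.04] for b in TRAY],[.555,-.321],[3.08]))
p,q=ps
for n in("relay1","caliper","phone","bottle","pot"):
    for d in r.trace(p,n)[:6]: print(n,round(d["score"],2),onz(p,*d["pixel"],.03).round(3))
A=cv2.resize(p["pixels"][90:300,160:440],(400,300),interpolation=cv2.INTER_CUBIC);A=cv2.resize(p["pixels"][170:270,325:425],(400,400),interpolation=cv2.INTER_CUBIC);B=cv2.resize(q["pixels"][110:310,120:320],(400,400),interpolation=cv2.INTER_CUBIC)
cv2.imwrite("pics/end.png",np.hstack([A,B])[:,:,::-1]); print(r.get_obs()["force"])
E
```

```text
(array([ 0.55543066, -0.32240956,  3.07798463]), np.float64(392.0), np.float32(1798.0))
relay1 0.53 [ 0.541 -0.315  0.03 ]
relay1 0.5 [ 0.596 -0.327  0.03 ]
relay1 0.42 [ 0.615 -0.322  0.03 ]
caliper 0.59 [0.797 0.056 0.03 ]
phone 0.77 [ 0.765 -0.222  0.03 ]
bottle 0.56 [0.393 0.038 0.03 ]
bottle 0.23 [ 0.614 -0.33   0.03 ]
pot 0.9 [ 0.384 -0.206  0.03 ]
pot 0.74 [ 0.488 -0.288  0.03 ]
[-0.49233661 -0.23404596 -0.18790725]
```

View pics/end.png

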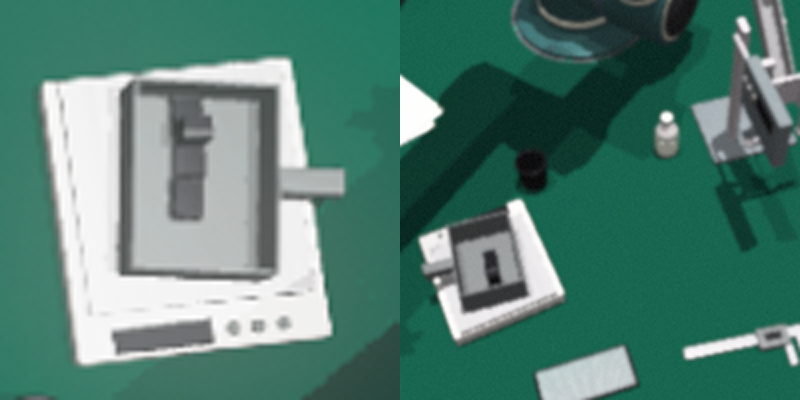

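The tray stands level in the middle of the pan with all four relays in it, three in a row and one on top at (195,128). The bystanders have not moved and the gripper is clear, so I'm handing in.

```bash
python3 -c "
from station import r
print(r.sign_off())"
```

```text
the job is handed in; nothing more can be done
None
```

The job is handed in: the tray stands on the middle of the scale's pan with all four relays in it, the gate looked shut, and the caliper, phone, bottle and pot are where they were (the sign-off call returned no verdict).

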